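Set out security cameras in rows on the burn-in tray

ROBOT

A 6-joint arm with a two-finger parallel gripper is mounted at the origin on the work surface. World frame = base frame: x ahead of the robot, y to its left, z up, the work surface at z = 0. Lengths are in m, angles in rad, forces in N, time in s.
With the tool pointing down it reaches from about 0.35 to 0.975 m from the base axis. Payload 4.9 kg.
Tool frame: the origin (TCP) lies between the finger pads; the fingertips stand 22 mm ahead of it and the grasp point (between the pads) lies 3 mm ahead of it; z points along the fingers, y is the line along which they close (so a half turn about z gives the same grasp; the last joint's range is limited). The gripper opens to 85 mm and grips with 20 to 120 N. Pads are 22 mm wide; open, the fingers measure 114 mm over their backs; the gripper's body (76 mm by 85 mm) begins 54 mm behind the grasp point. The pads swing forward as they close: fully open they stand 13 mm farther back than shut.
Start: joints at [-1.249, 0.053, 1.613, -0, 1.476, -0.119], TCP at [0.267, -0.565, 0.253] pointing down, gripper open.
Joint ranges: [-3.01, 3.01], [-1.01, 2.22], [0.06, 2.58], [-1.02, 4.17], [0.09, 2.62], [-3.14, 3.14]. Speed limits (rad/s): [2.57, 2.57, 3.14, 3.14, 3.14, 3.14].

INTERFACE

Orientations are given as a unit quaternion [w, x, y, z].
In Python, from plant import state, grab_frame, get_calibration, job_done, recognise, regions_of gives the robot as it stands.
- The arm moves only by the tool apply_moves, never from a script. Its argument "targets" is a list of rows, each an object with "translation": the shift along the tool's x, y, z normalised to -1 to 1, where 1 is 100 mm, a list of three; "twist": the turn about the tool's z normalised to -1 to 1, where 1 is 0.1 rad; "hand": the opening, from 0 (shut) to 1 (fully open). A call has 1 to 8 rows; each row shifts and turns the commanded pose from where the row before left it, along the tool's axes as they then stand; what a row does not reach is not made up. A row lasts 1/10 s, in which the tool goes at most 50 mm and 8.59 degrees, less where a joint would pass 70% of its speed; a pose out of reach is approached as far as the arm can. A call with a number of a shift or a turn outside -1 to 1 is refused whole. A call with a gripper value outside its range is refused whole. The fingers move at their own pace and stop on an object; the grip force is fixed at half the most. Time passes only in rows, so rows that do not move let the fingers close. It gives the time, the measured TCP pose, the force, the opening and the grip force at its end, in the units of the state.
- state(): the state, without advancing time (a new reading comes with each control period).
- grab_frame(name): name is "scene" or "top"; returns the picture (480x640x3 uint8, red, green, blue); there is no depth.
- get_calibration(name): a dict with "camera_matrix" (3x3 intrinsics, pixels), "D" ([k1, k2, p1, p2, k3] as OpenCV has them; the pictures are not rectified), "pose" (4x4, takes a point from camera to world coordinates). Camera axes: x right, y up, looking along -z (the intrinsics and any distortion apply to the point x, -y, -z); pixel columns grow to the right and rows downward; lengths in m; the calibration is good to about 2 mm. A picture is of the moment at which its call begins. get_calibration takes no time and is no camera call.
- job_done(): hands the job in; it is judged then, once.
Trained networks look in the newest picture that a camera, given by its name, has taken for a name from the list of things; names that differ only in an ending like _2 or _b are one class to them, and where a whole thing is asked for, a point or a joint stands for the part that bears it (a point fixed in the world has none). Each returns a list of dicts, best first, with "score" (0 to 1); they miss things now and then, are a little off and sometimes report something else, mostly with a low value. They report only what shows in the picture. A call takes as long as a camera call.
- recognise(camera, query): "point" ([x, y, z] in m, in world coordinates, good to about 4 mm: the middle of the surface that is visible of it).
- regions_of(camera, query): "pixels" (480x640 bool, what is visible of it).
The state is a dict: "time": time; "joint_pos": joint angles; "joint_vel": joint speeds; "joint_efforts": joint torques, N m; "tool_pos": TCP position; "tool_rot": TCP orientation; "contact_force": force on the tool from outside, world axes, zero at the start; "ft_torque": the same for the moment, N m; "gripper_width": opening from 0.0 (shut) to 1.0 (fully open); "grasp_force": force on a finger pad.
Only numpy, scipy, OpenCV 4.12 (cv2) and the standard library are available. Lean on these libraries where they do the work, as an engineer would, in place of code of your own. Each camera call takes 0.05 s, during which the arm holds its last target. There are 200 camera calls.

TASK

Slide the four security cameras across the bench into the tray so that they stand in a neat grid: the two dome cameras on the blue pads and the two fisheye cameras on the yellow pads, one to a pad and each wholly on its pad. Keep them flat on the bench all the way: never lift or tip a camera. Leave the tape roll, the injector, the screwdriver and the carton where they are.

Things in the scene. Friction and masses are not known exactly. Their poses are not given: they have to be found in the camera images.
- dome_a: a dome security camera, loose, about 0.2 to 0.4 kg: white round base 84 mm in diameter and 26 mm high, with a smoked grey bubble on top, 54 mm high in all. Round, so its yaw does not matter. Origin: centre of its underside, z up
- dome_b: a dome security camera, loose, about 0.2 to 0.4 kg: white round base 84 mm in diameter and 26 mm high, with a smoked grey bubble on top, 54 mm high in all. Round, so its yaw does not matter. Origin: centre of its underside, z up
- fish_a: a fisheye security camera, loose, about 0.2 to 0.4 kg: white round base 84 mm in diameter and 24 mm high, with a flat black cone carrying a white ring and a lens on top, 46 mm high in all. Round, so its yaw does not matter. Origin: centre of its underside, z up
- fish_b: a fisheye security camera, loose, about 0.2 to 0.4 kg: white round base 84 mm in diameter and 24 mm high, with a flat black cone carrying a white ring and a lens on top, 46 mm high in all. Round, so its yaw does not matter. Origin: centre of its underside, z up
- tray: the fixed burn-in tray: a thin grey mat 220 x 220 mm flush on the bench (nothing to climb), an aluminium fence 10 mm high, 8 mm thick, along its whole -y side and along the y < 0 half of its -x and +x sides, its inside 110 mm from the centre; the rest is open. Blue pads at x = -53 mm, yellow at +53 mm, each at y = -53 (deep) and +53 mm (mouth). Origin: centre, bench height; yaw within 0.15 of the world's
- blue_deep (a point): centre, at bench height, of the blue pad (a flat printed disc, 104 mm in diameter) at the closed (deep) end of the tray
- blue_mouth (a point): centre, at bench height, of the blue pad (a flat printed disc, 104 mm in diameter) at the open (mouth) end of the tray
- yellow_deep (a point): centre, at bench height, of the yellow pad (a flat printed disc, 104 mm in diameter) at the closed (deep) end of the tray
- yellow_mouth (a point): centre, at bench height, of the yellow pad (a flat printed disc, 104 mm in diameter) at the open (mouth) end of the tray
- tape: bystander: a blue roll of tape lying flat, 60 mm in diameter, 32 mm hole, 19 mm high, loose and light (60 g). Origin: centre of its underside
- injector: bystander: a black power injector block, 32 mm along its x, 80 mm along its y, 30 mm high, loose. Origin: centre of its underside
- driver: bystander: a red-handled screwdriver lying along its x axis, from x = -93 mm (handle, 85 mm long, 22 mm square) to x = +80 mm (6 mm steel shank), 22 mm high, loose. Origin: on its axis, on the bench, near where the handle ends
- carton: bystander: a shut cardboard carton with a white band, 80 mm along its x, 120 mm along its y, 58 mm high, loose. Origin: centre of its underside

How it is judged:
At the end, for the whole second after the job is handed in: One dome camera is centred within 12 mm of each blue pad and one fisheye camera within 12 mm of each yellow pad (either of a kind on either pad), all flat on the bench (underside lower than 5 mm, tilt under 0.1 rad) and at rest (under 10 mm/s) (((horizontal distance between dome_a and blue_deep below 0.012 m and horizontal distance between dome_b and blue_mouth below 0.012 m) or (horizontal distance between dome_b and blue_deep below 0.012 m and horizontal distance between dome_a and blue_mouth below 0.012 m)) and ((horizontal distance between fish_a and yellow_deep below 0.012 m and horizontal distance between fish_b and yellow_mouth below 0.012 m) or (horizontal distance between fish_b and yellow_deep below 0.012 m and horizontal distance between fish_a and yellow_mouth below 0.012 m)) and height (world z) of each of dome_a, dome_b, fish_a, fish_b below 0.005 m and angle between each of dome_a, dome_b, fish_a, fish_b's own z axis and vertical below 0.1 rad and linear speed of each of dome_a, dome_b, fish_a, fish_b below 0.01 m/s); the robot touches nothing.
It fails at once if a camera is lifted (underside more than 15 mm above the bench) or tipped by more than 0.3 rad (height (world z) of any of dome_a, dome_b, fish_a, fish_b above 0.015 m or angle between any of dome_a, dome_b, fish_a, fish_b's own z axis and vertical above 0.3 rad).
It fails at once if the tape roll, injector, screwdriver or carton is moved more than 12 mm (distance of any of tape, injector, driver, carton from where it was at the start of the episode above 0.012 m).
It also fails if it takes over 72 s, if anything falls off the work surface, if the arm or the gripper's body presses on something with over 40 N, if the wrist force passes 120 N, or if a joint passes its speed limit or range.

## Working session

There is one attempt and no reset: what is moved stays moved. The work goes in short steps, Python scripts to look and compute and a tool call to move; the robot and the scene stay as the last step left them, time stands still between calls to the robot, and variables do not carry over. Pictures are saved under pics/ and viewed, at most 10 in all, crops included, and the job is handed in when it is done.

Besides the shell and the picture viewer there is one more tool, called after "Call:" in YAML: its name, and indented under it one key for each argument. apply_moves: Moves the arm, as the interface text tells. Its arguments: {"type":"object","properties":{"targets":{"type":"array"}},"required":["targets"]}

```bash
mkdir -p pics; cat > h.py <<'E'
import numpy as np,cv2
from plant import *
def ray(cam,uv,z):
    c=get_calibration(cam);K=np.array(c["camera_matrix"],float);D=np.array(c["D"],float);T=np.array(c["pose"])
    p=cv2.undistortPoints(np.array(uv,float).reshape(-1,1,2),K,D).reshape(-1,2)
    d=np.c_[p[:,0],-p[:,1],-np.ones(len(p))]@T[:3,:3].T;o=T[:3,3]
    return o+d*((z-o[2])/d[:,2])[:,None]
E
python3 - <<'E'
from h import *
for n in("top","scene"):
    f=grab_frame(n);cv2.imwrite(f"pics/{n}0.png",f[:,:,::-1])
    print(n,np.round(np.array(get_calibration(n)["pose"]),3).tolist())
    for q in["dome_a","fish_a","tray","tape","injector","driver","carton"]:
        print(q,[(np.round(r["point"],3).tolist(),round(r["score"],2)) for r in recognise(n,q)])
s=state();print(s["time"],s["tool_pos"],s["tool_rot"],s["gripper_width"])
E
```

```text
top [[-0.006, 0.983, -0.183, 0.406], [-1.0, -0.005, 0.006, -0.065], [0.005, 0.183, 0.983, 1.117], [0.0, 0.0, 0.0, 1.0]]
dome_a [([0.456, 0.122, 0.03], 0.89), ([0.437, 0.3, 0.031], 0.75)]
fish_a [([0.607, 0.282, 0.032], 0.61), ([0.627, 0.132, 0.035], 0.61)]
tray [([0.567, -0.257, -0.001], 0.86)]
tape [([0.483, 0.003, 0.02], 0.66), ([0.571, -0.257, 0.004], 0.66)]
injector [([0.543, 0.193, 0.033], 0.72)]
driver [([0.534, -0.452, 0.023], 0.82)]
carton [([0.79, 0.057, 0.06], 0.66)]
scene [[0.419, -0.636, 0.648, 1.387], [0.908, 0.289, -0.303, -0.416], [0.005, 0.715, 0.699, 0.877], [0.0, 0.0, 0.0, 1.0]]
dome_a [([0.464, 0.295, 0.026], 0.78), ([0.478, 0.117, 0.028], 0.74)]
fish_a [([0.648, 0.128, 0.03], 0.82), ([0.634, 0.274, 0.031], 0.79)]
tray [([0.584, -0.261, 0.003], 0.92)]
tape [([0.491, -0.002, 0.016], 0.97), ([0.58, -0.262, 0.003], 0.47)]
injector [([0.554, 0.192, 0.029], 0.9)]
driver [([0.552, -0.453, 0.023], 0.88)]
carton [([0.816, 0.048, 0.058], 0.77)]
0.8 [ 0.26666834 -0.56524661  0.25333901] [ 3.06716421e-05  9.75806637e-01  2.18635328e-01 -2.76546047e-06] 0.9999150777910212
```

View pics/top0.png

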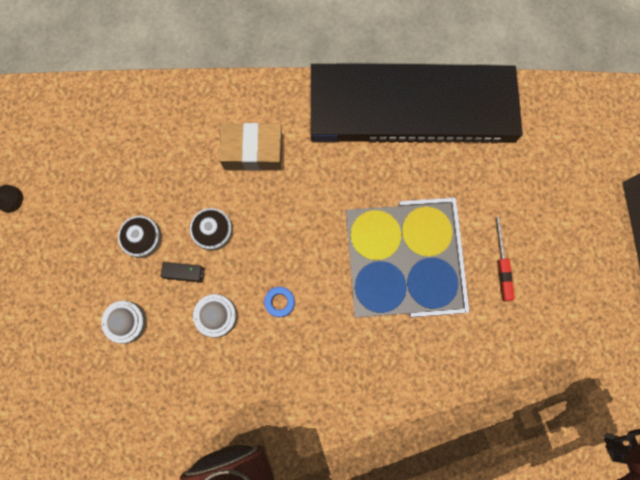

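View pics/scene0.png

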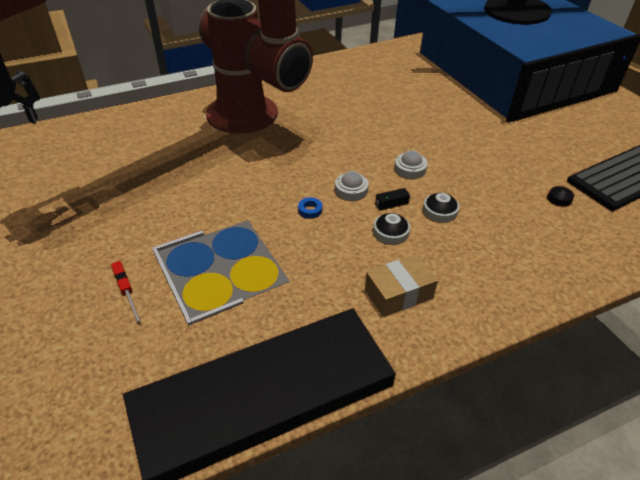

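The top picture shows the domes at about (122,320) and (214,316), and the fisheyes at (138,236) and (210,229). The injector is at (182,271), the tape at (279,302), and the tray at (407,260) with its mouth towards +y. The two cameras' network points differ by about 2 cm in x, so I'll triangulate with my own rays.

```bash
cat >> h.py <<'E'
def pads(cam,f):
    hsv=cv2.cvtColor(f,cv2.COLOR_RGB2HSV);out={}
    for n,lo,hi in(("blue",(100,120,60),(125,255,255)),("yellow",(24,120,100),(35,255,255))):
        m=cv2.inRange(hsv,lo,hi);k,l,st,c=cv2.connectedComponentsWithStats(m)
        out[n]=[(np.round(c[i],1).tolist(),int(st[i,4]),np.round(ray(cam,[c[i]],0)[0],4)[:2].tolist()) for i in range(1,k) if st[i,4]>250]
    return out
E
python3 - <<'E'
from h import *
for n in("top","scene"):
    f=grab_frame(n);c=get_calibration(n);print(n,c["camera_matrix"],c["D"]);print(pads(n,f))
    for q,z in(("dome_a",.02),("fish_a",.02),("tape",.015),("injector",.02),("driver",.01),("carton",.04)):
        for r in regions_of(n,q):
            if r["score"]<.3: continue
            v,u=np.nonzero(r["pixels"]);mid=[(u.min()+u.max())/2,(v.min()+v.max())/2]
            print(q,round(r["score"],2),len(u),(u.min(),u.max(),v.min(),v.max()),np.round(ray(n,[[u.mean(),v.mean()],mid],z)[:,:2],3).tolist())
E
```

```text
top [[559.40167776   0.         315.83811258]
 [  0.         559.40167776 237.02859383]
 [  0.           0.           1.        ]] [-0.10581885  0.          0.          0.          0.        ]
{'blue': [([432.3, 282.7], 1914, [0.5192, -0.3053]), ([380.4, 286.5], 1951, [0.5125, -0.2002]), ([279.0, 301.5], 403, [0.4837, 0.0026])], 'yellow': [([400.9, 232.9], 3931, [0.6218, -0.2452])]}
dome_a 0.92 1627 (np.int64(100), np.int64(146), np.int64(300), np.int64(344)) [[0.442, 0.309], [0.442, 0.309]]
dome_a 0.57 1416 (np.int64(190), np.int64(232), np.int64(208), np.int64(249)) [[0.628, 0.139], [0.629, 0.139]]
fish_a 0.86 1334 (np.int64(118), np.int64(160), np.int64(216), np.int64(256)) [[0.614, 0.284], [0.614, 0.285]]
fish_a 0.78 1373 (np.int64(190), np.int64(232), np.int64(209), np.int64(249)) [[0.628, 0.139], [0.628, 0.139]]
tape 0.63 488 (np.int64(265), np.int64(293), np.int64(286), np.int64(315)) [[0.485, 0.001], [0.485, 0.002]]
injector 0.92 689 (np.int64(161), np.int64(203), np.int64(262), np.int64(281)) [[0.543, 0.195], [0.542, 0.194]]
driver 0.73 698 (np.int64(497), np.int64(513), np.
[... 1156 characters left out ...]
[[0.638, 0.137], [0.639, 0.136]]
fish_a 0.33 562 (np.int64(375), np.int64(410), np.int64(188), np.int64(209)) [[0.549, 0.194], [0.549, 0.194]]
tape 0.56 436 (np.int64(298), np.int64(321), np.int64(197), np.int64(218)) [[0.49, -0.001], [0.49, -0.001]]
injector 0.96 551 (np.int64(375), np.int64(410), np.int64(187), np.int64(209)) [[0.548, 0.195], [0.547, 0.195]]
injector 0.53 8296 (np.int64(153), np.int64(287), np.int64(221), np.int64(324)) [[0.597, -0.264], [0.607, -0.262]]
driver 0.58 420 (np.int64(112), np.int64(138), np.int64(262), np.int64(319)) [[0.542, -0.452], [0.564, -0.452]]
carton 0.96 3142 (np.int64(364), np.int64(437), np.int64(254), np.int64(316)) [[0.807, 0.055], [0.808, 0.055]]
```

Call:
apply_moves:
  targets:
    - {"translation": [0.367,-0.303,0],"twist": 0,"hand": 0.6}
    - {"translation": [0.367,-0.303,0],"twist": 0,"hand": 0.6}
    - {"translation": [0.367,-0.303,0],"twist": 0,"hand": 0.6}
    - {"translation": [0.367,-0.303,0],"twist": 0,"hand": 0.6}
    - {"translation": [0.367,-0.303,0],"twist": 0,"hand": 0.6}
    - {"translation": [0.367,-0.303,0],"twist": 0,"hand": 0.6}

```text
time: 2.1
tool_pos: [0.3887, -0.3051, 0.2535]
tool_rot: [0.0, 0.976, 0.218, 0.0]
contact_force: [0.7, -1.1, -0.4]
gripper_width: 0.598
grasp_force: 0.0
```

Call:
apply_moves:
  targets:
    - {"translation": [0.367,-0.303,0],"twist": 0,"hand": 0.6}
    - {"translation": [0.367,-0.303,0],"twist": 0,"hand": 0.6}
    - {"translation": [0.367,-0.303,0],"twist": 0,"hand": 0.6}
    - {"translation": [0.367,-0.303,0],"twist": 0,"hand": 0.6}
    - {"translation": [0.367,-0.303,0],"twist": 0,"hand": 0.6}
    - {"translation": [0.367,-0.303,0],"twist": 0,"hand": 0.6}

```text
time: 2.7
tool_pos: [0.5104, -0.0465, 0.2537]
tool_rot: [0.0, 0.976, 0.219, 0.0]
contact_force: [0.3, -0.1, 0.2]
gripper_width: 0.596
grasp_force: 0.0
```

Call:
apply_moves:
  targets:
    - {"translation": [0.367,-0.303,0],"twist": 0,"hand": 0.6}
    - {"translation": [0.367,-0.303,0],"twist": 0,"hand": 0.6}
    - {"translation": [0.367,-0.303,0],"twist": 0,"hand": 0.6}
    - {"translation": [0.367,-0.303,0],"twist": 0,"hand": 0.6}
    - {"translation": [0.367,-0.303,0],"twist": 0,"hand": 0.6}
    - {"translation": [0.367,-0.303,0],"twist": 0,"hand": 0.6}

```text
time: 3.3
tool_pos: [0.632, 0.2119, 0.2534]
tool_rot: [0.0, 0.976, 0.219, 0.0]
contact_force: [0.3, -0.4, 0.4]
gripper_width: 0.6
grasp_force: 0.0
```

Call:
apply_moves:
  targets:
    - {"translation": [0,0,0.1],"twist": -1,"hand": 0.6}
    - {"translation": [0,0,0.1],"twist": -1,"hand": 0.6}
    - {"translation": [0,0,0.1],"twist": -1,"hand": 0.6}
    - {"translation": [0,0,0.1],"twist": -1,"hand": 0.6}
    - {"translation": [0,0,0.1],"twist": -1,"hand": 0.6}
    - {"translation": [0,0,0.1],"twist": -1,"hand": 0.6}
    - {"translation": [0,0,0.1],"twist": -1,"hand": 0.6}
    - {"translation": [0,0,0.1],"twist": -1,"hand": 0.6}

```text
time: 4.1
tool_pos: [0.6314, 0.2099, 0.1728]
tool_rot: [-0.0, 0.812, 0.583, -0.0]
contact_force: [-0.3, 0.9, 0.3]
gripper_width: 0.597
grasp_force: 0.0
```

Call:
apply_moves:
  targets:
    - {"translation": [0,0,0.1],"twist": -1,"hand": 0.6}
    - {"translation": [0,0,0.1],"twist": -1,"hand": 0.6}
    - {"translation": [0,0,0.1],"twist": -1,"hand": 0.6}
    - {"translation": [0,0,0],"twist": -0.3,"hand": 0.6}
    - {"translation": [0,0,0],"twist": 0,"hand": 0.6}

```text
time: 4.6
tool_pos: [0.6314, 0.2099, 0.1433]
tool_rot: [-0.0, 0.708, 0.707, -0.0]
contact_force: [-0.4, -0.3, -0.5]
gripper_width: 0.598
grasp_force: 0.0
```

```bash
python3 - <<'E'
from h import *
f=grab_frame("top");g=grab_frame("scene")
cv2.imwrite("pics/a.png",np.hstack([f[160:380,60:360],g[90:310,280:580]])[:,:,::-1])
s=state();print(s["time"],s["tool_pos"],s["tool_rot"],s["gripper_width"],s["joint_pos"])
E
```

```text
4.7 [0.63188226 0.20998203 0.14423154] [3.56592907e-04 7.07570647e-01 7.06642308e-01 5.48989441e-04] 0.5996962766205682 [ 2.09164275e-01  2.30710273e-01  1.60379649e+00 -6.47492001e-07
  1.30577662e+00  2.10477315e-01]
```

View pics/a.png

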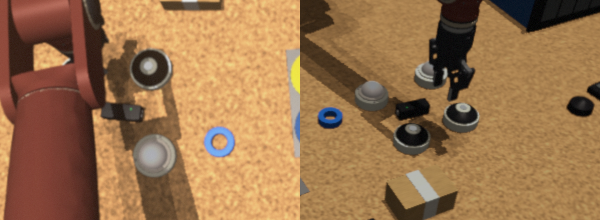

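Call:
apply_moves:
  targets:
    - {"translation": [0,0,0.38],"twist": 0,"hand": 0.6}
    - {"translation": [0,0,0.38],"twist": 0,"hand": 0.6}
    - {"translation": [0,0,0.38],"twist": 0,"hand": 0.6}
    - {"translation": [-0.1,0,0],"twist": 0,"hand": 0.6}

```text
time: 5.1
tool_pos: [0.6269, 0.1995, 0.0232]
tool_rot: [-0.003, 0.707, 0.707, -0.005]
contact_force: [-0.8, -0.5, -0.8]
gripper_width: 0.595
grasp_force: 0.0
```

Call:
apply_moves:
  targets:
    - {"translation": [-0.2,0,0],"twist": 0,"hand": 0.6}
    - {"translation": [-0.2,0,0],"twist": 0,"hand": 0.6}
    - {"translation": [-0.2,0,0],"twist": 0,"hand": 0.6}
    - {"translation": [-0.25,-0.005,0],"twist": 0,"hand": 0.6}
    - {"translation": [-0.3,-0.005,0],"twist": 0,"hand": 0.6}
    - {"translation": [-0.3,-0.005,0],"twist": 0,"hand": 0.6}
    - {"translation": [-0.3,-0.005,0],"twist": 0,"hand": 0.6}
    - {"translation": [-0.3,-0.005,0],"twist": 0,"hand": 0.6}

```text
time: 5.9
tool_pos: [0.6303, -0.0068, 0.0324]
tool_rot: [0.001, 0.707, 0.707, 0.001]
contact_force: [1.3, 1.5, -1.3]
gripper_width: 0.597
grasp_force: 0.6
```

Call:
apply_moves:
  targets:
    - {"translation": [-0.3,-0.005,0],"twist": 0,"hand": 0.6}
    - {"translation": [-0.3,-0.005,0],"twist": 0,"hand": 0.6}
    - {"translation": [-0.3,-0.005,0],"twist": 0,"hand": 0.6}
    - {"translation": [-0.3,-0.005,0],"twist": 0,"hand": 0.6}
    - {"translation": [-0.3,-0.005,0],"twist": 0,"hand": 0.6}
    - {"translation": [-0.25,-0.005,0],"twist": 0,"hand": 0.6}
    - {"translation": [-0.2,0,0],"twist": 0,"hand": 0.6}
    - {"translation": [-0.15,0,0],"twist": 0,"hand": 0.6}

```text
time: 6.7
tool_pos: [0.6271, -0.2168, 0.0318]
tool_rot: [0.001, 0.708, 0.707, 0.001]
contact_force: [0.2, 4.0, 3.3]
gripper_width: 0.596
grasp_force: 2.3
```

```bash
cat >> h.py <<'E'
def look(q,box,n="scene",z=.02):
    f=grab_frame(n)
    for r in regions_of(n,q):
        v,u=np.nonzero(r["pixels"])
        if r["score"]<.3 or len(u)<50: continue
        mid=[(u.min()+u.max())/2,(v.min()+v.max())/2]
        p=ray(n,[mid],z)[0]
        if box[0]<p[0]<box[1] and box[2]<p[1]<box[3]: print(n,q,round(r["score"],2),len(u),(int(u.min()),int(u.max()),int(v.min()),int(v.max())),np.round(p,4)[:2])
    return f
def st():
    s=state();q=s["tool_rot"];print("t",round(s["time"],2),np.round(s["tool_pos"],4),"yaw",round(2*np.arctan2(q[2],q[1]),3),"F",np.round(s["contact_force"],1),round(s["gripper_width"],2))
E
python3 - <<'E'
from h import *
B=(.4,.75,-.45,.1)
f=look("fish_a",B,"top");g=look("fish_a",B)
cv2.imwrite("pics/b.png",np.hstack([f[160:380,300:600],g[170:390,100:400]])[:,:,::-1]);st()
E
```

```text
top fish_a 0.52 126 (409, 422, 227, 240) [ 0.6165 -0.2713]
scene fish_a 0.73 1146 (203, 242, 265, 300) [ 0.6354 -0.2658]
t 6.9 [ 0.6261 -0.2152  0.0297] yaw 1.571 F [-0.5  0.4  0.1] 0.6
```

View pics/b.png

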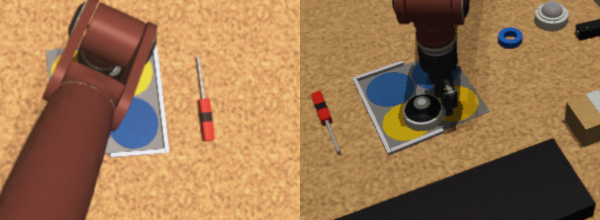

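The fisheye is riding between the fingers in the tray, on the yellow_deep side at about (222,283) in the scene picture. It has about 35 mm left to go.

Call:
apply_moves:
  targets:
    - {"translation": [-0.1,0,0],"twist": 0,"hand": 0.6}
    - {"translation": [-0.1,0,0],"twist": 0,"hand": 0.6}
    - {"translation": [-0.1,0,0],"twist": 0,"hand": 0.6}
    - {"translation": [-0.07,0,0],"twist": 0,"hand": 0.6}
    - {"translation": [0,0,0],"twist": 0,"hand": 0.6}

```text
time: 7.4
tool_pos: [0.6258, -0.2536, 0.0292]
tool_rot: [0.0, 0.708, 0.707, -0.0]
contact_force: [-1.1, -0.6, 0.8]
gripper_width: 0.597
grasp_force: 0.0
```

```bash
python3 - <<'E'
from h import *
B=(.4,.75,-.45,.1)
look("fish_a",B);look("fish_a",B);st()
E
```

```text
scene fish_a 0.65 1204 (186, 226, 269, 305) [ 0.6331 -0.3003]
scene fish_a 0.69 1231 (185, 226, 269, 305) [ 0.6326 -0.3013]
t 7.6 [ 0.6259 -0.2522  0.0293] yaw 1.571 F [-0.1 -0.1 -0.1] 0.6
```

Call:
apply_moves:
  targets:
    - {"translation": [0.25,0,0],"twist": 0,"hand": 0.6}
    - {"translation": [0.3,0,-0.3],"twist": 0,"hand": 0.6}
    - {"translation": [0.35,0,-0.35],"twist": 0,"hand": 0.6}
    - {"translation": [0.47,0,-0.05],"twist": 0,"hand": 0.6}
    - {"translation": [0.47,0,0],"twist": 0,"hand": 0.6}
    - {"translation": [0.47,0,0],"twist": 0,"hand": 0.6}
    - {"translation": [0.47,0,0],"twist": 0,"hand": 0.6}
    - {"translation": [0.47,0,0],"twist": 0,"hand": 0.6}

```text
time: 8.4
tool_pos: [0.6256, 0.075, 0.0997]
tool_rot: [0.0, 0.707, 0.707, 0.0]
contact_force: [1.1, 0.2, 0.2]
gripper_width: 0.603
grasp_force: 0.0
```

Call:
apply_moves:
  targets:
    - {"translation": [0.47,-0.06,0],"twist": 0,"hand": 0.6}
    - {"translation": [0.47,0,0],"twist": 0,"hand": 0.6}
    - {"translation": [0.47,0,0],"twist": 0,"hand": 0.6}
    - {"translation": [0.47,0,0],"twist": 0,"hand": 0.6}
    - {"translation": [0.47,0,0],"twist": 0,"hand": 0.6}
    - {"translation": [0.4,0,0],"twist": 0,"hand": 0.6}
    - {"translation": [0.2,0,0],"twist": 0,"hand": 0.6}
    - {"translation": [0.05,0,0.1],"twist": 0,"hand": 0.6}

```text
time: 9.2
tool_pos: [0.6206, 0.3754, 0.091]
tool_rot: [0.001, 0.706, 0.708, 0.002]
contact_force: [0.9, 0.2, 0.6]
gripper_width: 0.599
grasp_force: 0.0
```

Call:
apply_moves:
  targets:
    - {"translation": [0,0,0.2],"twist": 0,"hand": 0.6}
    - {"translation": [0,0,0.2],"twist": 0,"hand": 0.6}
    - {"translation": [0,0,0.13],"twist": 0,"hand": 0.6}
    - {"translation": [0,0,0.06],"twist": 0,"hand": 0.6}
    - {"translation": [0,0,0],"twist": 0,"hand": 0.6}

```text
time: 9.7
tool_pos: [0.6191, 0.3714, 0.028]
tool_rot: [-0.001, 0.708, 0.707, -0.002]
contact_force: [0.2, 0.6, 0.0]
gripper_width: 0.6
grasp_force: 0.0
```

```bash
python3 - <<'E'
from h import *
B=(.4,.75,-.45,.4)
look("fish_a",B,"top");look("fish_a",B);look("dome_a",B,"top");st()
E
```

```text
top fish_a 0.87 1406 (407, 449, 210, 251) [ 0.6225 -0.2968]
top fish_a 0.78 1455 (117, 161, 216, 258) [0.612  0.2846]
scene fish_a 0.94 854 (423, 458, 193, 223) [0.6261 0.2804]
scene fish_a 0.74 1190 (186, 226, 269, 305) [ 0.6331 -0.3003]
scene fish_a 0.59 574 (375, 410, 189, 210) [0.5518 0.1925]
top dome_a 0.72 1560 (101, 146, 301, 343) [0.4422 0.3077]
top dome_a 0.58 1530 (193, 236, 293, 337) [0.4563 0.1274]
t 10.0 [0.6207 0.3732 0.0317] yaw 1.571 F [ 0.8  0.8 -0.2] 0.6
```

Call:
apply_moves:
  targets:
    - {"translation": [-0.2,0,0],"twist": 0,"hand": 0.6}
    - {"translation": [-0.2,0,0],"twist": 0,"hand": 0.6}
    - {"translation": [-0.2,0,0],"twist": 0,"hand": 0.6}
    - {"translation": [-0.25,0,0],"twist": 0,"hand": 0.6}
    - {"translation": [-0.3,0,0],"twist": 0,"hand": 0.6}
    - {"translation": [-0.3,0,0],"twist": 0,"hand": 0.6}
    - {"translation": [-0.3,0,0],"twist": 0,"hand": 0.6}
    - {"translation": [-0.3,0,0],"twist": 0,"hand": 0.6}

```text
time: 10.8
tool_pos: [0.6196, 0.1655, 0.0306]
tool_rot: [-0.0, 0.707, 0.707, 0.0]
contact_force: [-0.2, 1.8, 0.5]
gripper_width: 0.6
grasp_force: 1.1
```

Call:
apply_moves:
  targets:
    - {"translation": [-0.3,0,0],"twist": 0,"hand": 0.6}
    - {"translation": [-0.3,0,0],"twist": 0,"hand": 0.6}
    - {"translation": [-0.3,0,0],"twist": 0,"hand": 0.6}
    - {"translation": [-0.3,0,0],"twist": 0,"hand": 0.6}
    - {"translation": [-0.3,0,0],"twist": 0,"hand": 0.6}
    - {"translation": [-0.3,0,0],"twist": 0,"hand": 0.6}
    - {"translation": [-0.3,0,0],"twist": 0,"hand": 0.6}
    - {"translation": [-0.3,0,0],"twist": 0,"hand": 0.6}

```text
time: 11.6
tool_pos: [0.6189, -0.0742, 0.0306]
tool_rot: [-0.0, 0.708, 0.707, 0.0]
contact_force: [0.2, 2.4, 0.7]
gripper_width: 0.602
grasp_force: 1.3
```

Call:
apply_moves:
  targets:
    - {"translation": [-0.25,0,0],"twist": 0,"hand": 0.6}
    - {"translation": [-0.2,0,0],"twist": 0,"hand": 0.6}
    - {"translation": [-0.1,0,0],"twist": 0,"hand": 0.6}
    - {"translation": [-0.07,0,0],"twist": 0,"hand": 0.6}
    - {"translation": [0,0,0],"twist": 0,"hand": 0.6}

```text
time: 12.1
tool_pos: [0.6195, -0.1351, 0.0304]
tool_rot: [0.0, 0.707, 0.707, -0.0]
contact_force: [-0.5, 0.6, 0.2]
gripper_width: 0.598
grasp_force: 0.0
```

```bash
python3 - <<'E'
from h import *
B=(.4,.75,-.45,.4)
look("fish_a",B);look("fish_a",B,"top");st()
E
```

```text
scene fish_a 0.74 6192 (152, 287, 220, 323) [ 0.6035 -0.2619]
scene fish_a 0.69 1246 (186, 227, 269, 305) [ 0.6335 -0.2994]
scene fish_a 0.62 1123 (239, 278, 250, 284) [ 0.6255 -0.1825]
top fish_a 0.45 1538 (101, 145, 301, 343) [0.4422 0.3087]
top fish_a 0.43 178 (359, 390, 232, 247) [ 0.6047 -0.1884]
t 12.3 [ 0.6197 -0.1337  0.0301] yaw 1.572 F [-0.2 -0.5  0.2] 0.6
```

Call:
apply_moves:
  targets:
    - {"translation": [-0.08,0,0],"twist": 0,"hand": 0.6}
    - {"translation": [-0.04,0,0],"twist": 0,"hand": 0.6}
    - {"translation": [0,0,0],"twist": 0,"hand": 0.6}
    - {"translation": [0.25,0,0],"twist": 0,"hand": 0.6}
    - {"translation": [0.25,0,-0.35],"twist": 0,"hand": 0.6}
    - {"translation": [0.33,-0.28,-0.35],"twist": 0,"hand": 0.6}
    - {"translation": [0.33,-0.28,0],"twist": 0,"hand": 0.6}
    - {"translation": [0.33,-0.28,0],"twist": 0,"hand": 0.6}

```text
time: 13.1
tool_pos: [0.5393, 0.0001, 0.0987]
tool_rot: [0.002, 0.707, 0.707, 0.001]
contact_force: [-0.5, 1.2, 0.2]
gripper_width: 0.595
grasp_force: 0.0
```

Call:
apply_moves:
  targets:
    - {"translation": [0.33,-0.28,0],"twist": 0,"hand": 0.6}
    - {"translation": [0.33,-0.28,0],"twist": 0,"hand": 0.6}
    - {"translation": [0.33,-0.28,0],"twist": 0,"hand": 0.6}
    - {"translation": [0.33,-0.28,0],"twist": 0,"hand": 0.6}
    - {"translation": [0.33,-0.27,0],"twist": 0,"hand": 0.6}
    - {"translation": [0,0,0],"twist": -1,"hand": 0.6}
    - {"translation": [0,0,0],"twist": -1,"hand": 0.6}
    - {"translation": [0,0,0],"twist": -1,"hand": 0.6}

```text
time: 13.9
tool_pos: [0.3998, 0.1648, 0.0971]
tool_rot: [0.001, 0.591, 0.806, 0.0]
contact_force: [-0.8, -0.2, -0.2]
gripper_width: 0.603
grasp_force: 0.0
```

Call:
apply_moves:
  targets:
    - {"translation": [0,0,0],"twist": -1,"hand": 0.6}
    - {"translation": [0,0,0],"twist": -1,"hand": 0.6}
    - {"translation": [0,0,0],"twist": -1,"hand": 0.6}
    - {"translation": [0,0,0],"twist": -1,"hand": 0.6}
    - {"translation": [0,0,0],"twist": -1,"hand": 0.6}
    - {"translation": [0,0,0],"twist": -1,"hand": 0.6}
    - {"translation": [0,0,0.1],"twist": -0.8,"hand": 0.6}
    - {"translation": [0,0,0.2],"twist": 0,"hand": 0.6}

```text
time: 14.7
tool_pos: [0.4018, 0.1648, 0.0685]
tool_rot: [0.002, 0.29, 0.957, 0.001]
contact_force: [1.0, 0.1, 0.4]
gripper_width: 0.599
grasp_force: 0.0
```

```bash
python3 - <<'E'
from h import *
B=(.4,.75,-.45,.4)
f=look("fish_a",B,"top");g=look("fish_a",B);st()
cv2.imwrite("pics/c.png",np.hstack([f[160:380,100:480],g[130:350,160:580]])[:,:,::-1])
E
```

```text
top fish_a 0.79 1427 (354, 396, 213, 255) [ 0.6158 -0.1897]
top fish_a 0.69 1339 (408, 449, 210, 250) [ 0.6235 -0.2979]
scene fish_a 0.74 1104 (235, 273, 252, 286) [ 0.6269 -0.1932]
scene fish_a 0.6 1221 (186, 227, 269, 305) [ 0.6335 -0.2994]
t 14.9 [0.3996 0.1644 0.0668] yaw 2.551 F [0.7 1.3 0.5] 0.6
```

View pics/c.png

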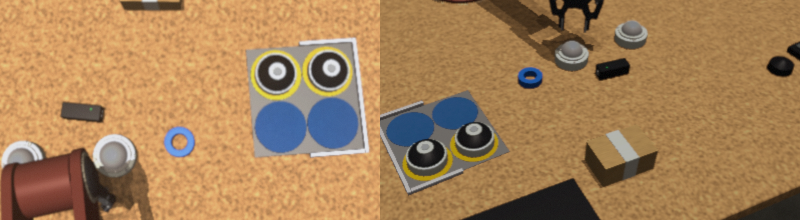

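Both fisheyes sit centred on the yellow pads at (278,72) and (330,70) in the left crop. The gripper is behind dome_2 and nothing else has been disturbed, so next I push the dome around the tape.

Call:
apply_moves:
  targets:
    - {"translation": [0,0.01,0.2],"twist": 0,"hand": 0.6}
    - {"translation": [0,0,0.12],"twist": 0,"hand": 0.6}
    - {"translation": [0,0,0.04],"twist": 0,"hand": 0.6}
    - {"translation": [-0.1,0,0],"twist": 0,"hand": 0.6}
    - {"translation": [-0.14,0,0],"twist": 0,"hand": 0.6}
    - {"translation": [-0.2,0,0],"twist": 0,"hand": 0.6}
    - {"translation": [-0.2,0,0],"twist": 0,"hand": 0.6}
    - {"translation": [-0.2,0,0],"twist": 0,"hand": 0.6}

```text
time: 15.7
tool_pos: [0.4718, 0.1175, 0.0314]
tool_rot: [0.0, 0.291, 0.957, 0.0]
contact_force: [-1.3, 1.1, 0.2]
gripper_width: 0.6
grasp_force: 0.7
```

Call:
apply_moves:
  targets:
    - {"translation": [-0.2,0,0],"twist": 0,"hand": 0.6}
    - {"translation": [-0.16,0,0],"twist": 0,"hand": 0.6}
    - {"translation": [-0.12,0,0],"twist": 0,"hand": 0.6}
    - {"translation": [-0.08,0,0],"twist": 0,"hand": 0.6}
    - {"translation": [-0.06,0,0],"twist": 0,"hand": 0.6}
    - {"translation": [-0.06,0.044,0],"twist": 1,"hand": 0.6}
    - {"translation": [-0.06,0.044,0],"twist": 1,"hand": 0.6}
    - {"translation": [-0.06,0.044,0],"twist": 1,"hand": 0.6}

```text
time: 16.5
tool_pos: [0.5439, 0.0832, 0.0309]
tool_rot: [-0.0, 0.432, 0.902, 0.0]
contact_force: [-2.7, 2.6, 2.0]
gripper_width: 0.603
grasp_force: 1.7
```

```bash
python3 - <<'E'
from h import *
B=(.4,.75,-.2,.4)
look("dome_a",B,"top");look("dome_a",B);look("tape",B);st()
E
```

```text
top dome_a 0.7 1513 (101, 145, 301, 344) [0.4412 0.3087]
top dome_a 0.64 641 (253, 276, 237, 278) [0.5695 0.0306]
scene dome_a 0.91 726 (395, 427, 151, 179) [0.4519 0.3079]
scene dome_a 0.73 935 (326, 361, 208, 240) [0.5804 0.0443]
scene tape 0.9 405 (297, 321, 198, 218) [ 0.4964 -0.005 ]
t 16.8 [0.5436 0.0827 0.0307] yaw 2.252 F [-0.   0.9 -0.4] 0.6
```

Call:
apply_moves:
  targets:
    - {"translation": [-0.06,0.044,0],"twist": 1,"hand": 0.6}
    - {"translation": [-0.06,0.044,0],"twist": 1,"hand": 0.6}
    - {"translation": [-0.06,0.044,0],"twist": 1,"hand": 0.6}
    - {"translation": [-0.06,0.044,0],"twist": 1,"hand": 0.6}
    - {"translation": [-0.06,0.044,0],"twist": 1,"hand": 0.6}
    - {"translation": [-0.06,0.044,0],"twist": 1,"hand": 0.6}
    - {"translation": [-0.06,0.044,0],"twist": 1,"hand": 0.6}
    - {"translation": [-0.06,0.044,0],"twist": 1,"hand": 0.6}

```text
time: 17.6
tool_pos: [0.5913, 0.0497, 0.0306]
tool_rot: [-0.0, 0.749, 0.662, 0.0]
contact_force: [0.9, 1.8, -0.5]
gripper_width: 0.603
grasp_force: 0.5
```

Call:
apply_moves:
  targets:
    - {"translation": [-0.06,0.044,0],"twist": 1,"hand": 0.6}
    - {"translation": [-0.06,0.044,0],"twist": 1,"hand": 0.6}
    - {"translation": [-0.06,0.044,0],"twist": 1,"hand": 0.6}
    - {"translation": [-0.06,0.04,0],"twist": 0.9,"hand": 0.6}
    - {"translation": [-0.08,0,0],"twist": 0,"hand": 0.6}
    - {"translation": [-0.12,0,0],"twist": 0,"hand": 0.6}
    - {"translation": [-0.12,0,0],"twist": 0,"hand": 0.6}

```text
time: 18.3
tool_pos: [0.5853, -0.0063, 0.0308]
tool_rot: [-0.0, 0.862, 0.507, 0.0]
contact_force: [0.7, 1.0, 0.2]
gripper_width: 0.602
grasp_force: 0.8
```

```bash
python3 - <<'E'
from h import *
B=(.4,.75,-.25,.2)
look("dome_a",B,"top");look("dome_a",B);look("tape",B);st()
E
```

```text
top dome_a 0.96 654 (282, 323, 244, 282) [ 0.5581 -0.0447]
scene dome_a 0.55 885 (287, 318, 216, 249) [ 0.5672 -0.0536]
scene tape 0.69 276 (298, 315, 197, 217) [ 0.4907 -0.0089]
t 18.6 [ 0.5858 -0.0059  0.0308] yaw 1.061 F [ 0.5 -0.  -0. ] 0.6
```

Call:
apply_moves:
  targets:
    - {"translation": [-0.15,0,0],"twist": 0,"hand": 0.6}
    - {"translation": [-0.18,0,0],"twist": 0,"hand": 0.6}
    - {"translation": [-0.18,0,0],"twist": 0,"hand": 0.6}
    - {"translation": [-0.14,0,0],"twist": 0,"hand": 0.6}
    - {"translation": [-0.1,0,0],"twist": 0,"hand": 0.6}
    - {"translation": [-0.06,0,0],"twist": 0,"hand": 0.6}
    - {"translation": [-0.06,-0.044,0],"twist": -1,"hand": 0.6}
    - {"translation": [-0.06,-0.044,0],"twist": -1,"hand": 0.6}

```text
time: 19.4
tool_pos: [0.533, -0.0836, 0.0309]
tool_rot: [-0.0, 0.807, 0.591, 0.0]
contact_force: [0.8, 2.3, 1.9]
gripper_width: 0.599
grasp_force: 1.2
```

Call:
apply_moves:
  targets:
    - {"translation": [-0.06,-0.044,0],"twist": -1,"hand": 0.6}
    - {"translation": [-0.06,-0.044,0],"twist": -1,"hand": 0.6}
    - {"translation": [-0.06,-0.044,0],"twist": -1,"hand": 0.6}
    - {"translation": [-0.06,-0.018,0],"twist": -0.4,"hand": 0.6}
    - {"translation": [-0.08,0,0],"twist": 0,"hand": 0.6}

```text
time: 19.9
tool_pos: [0.5143, -0.1119, 0.0307]
tool_rot: [-0.001, 0.696, 0.718, 0.0]
contact_force: [0.6, 2.9, 0.6]
gripper_width: 0.603
grasp_force: 1.7
```

```bash
python3 - <<'E'
from h import *
B=(.4,.75,-.35,.1)
look("dome_a",B,"top");look("dome_a",B);st()
E
```

```text
top dome_a 0.43 83 (347, 359, 298, 306) [ 0.4806 -0.1433]
scene dome_a 0.96 956 (234, 270, 217, 250) [ 0.5228 -0.1592]
scene dome_a 0.33 5195 (153, 287, 226, 324) [ 0.6134 -0.264 ]
t 20.1 [ 0.5147 -0.1126  0.0305] yaw 1.6 F [0.2 0.3 0.3] 0.6
```

Call:
apply_moves:
  targets:
    - {"translation": [-0.15,0,0],"twist": 0,"hand": 0.6}
    - {"translation": [-0.22,0,0],"twist": 0,"hand": 0.6}
    - {"translation": [-0.25,0,0],"twist": 0,"hand": 0.6}
    - {"translation": [-0.25,0,0],"twist": 0,"hand": 0.6}
    - {"translation": [-0.22,0,0],"twist": 0,"hand": 0.6}
    - {"translation": [-0.16,0,0],"twist": 0,"hand": 0.6}
    - {"translation": [-0.1,0,0],"twist": 0,"hand": 0.6}
    - {"translation": [-0.07,0,0],"twist": 0,"hand": 0.6}

```text
time: 20.9
tool_pos: [0.5189, -0.2546, 0.0304]
tool_rot: [-0.0, 0.697, 0.717, -0.0]
contact_force: [-0.5, 1.5, -0.7]
gripper_width: 0.6
grasp_force: 0.8
```

```bash
python3 - <<'E'
from h import *
B=(.4,.75,-.4,.1)
look("dome_a",B);look("dome_a",B);st()
E
```

```text
scene dome_a 0.92 1075 (173, 211, 236, 270) [ 0.5266 -0.2995]
scene dome_a 0.84 1075 (172, 210, 236, 270) [ 0.5257 -0.3014]
scene dome_a 0.72 1199 (186, 226, 269, 305) [ 0.6331 -0.3003]
t 21.1 [ 0.5193 -0.2539  0.0308] yaw 1.601 F [-0.4  0.2 -0.7] 0.6
```

Call:
apply_moves:
  targets:
    - {"translation": [-0.04,0,0],"twist": 0,"hand": 0.6}
    - {"translation": [0,0,0],"twist": 0,"hand": 0.6}
    - {"translation": [0.25,0,0],"twist": 0,"hand": 0.6}
    - {"translation": [0.3,0,-0.35],"twist": 0,"hand": 0.6}
    - {"translation": [0.45,-0.045,-0.2],"twist": 0,"hand": 0.6}
    - {"translation": [0.45,-0.045,-0.2],"twist": 0,"hand": 0.6}
    - {"translation": [0.45,-0.045,0],"twist": 0,"hand": 0.6}
    - {"translation": [0.45,-0.045,0],"twist": 0,"hand": 0.6}

```text
time: 21.9
tool_pos: [0.4946, -0.0222, 0.1073]
tool_rot: [0.001, 0.696, 0.718, 0.001]
contact_force: [1.1, 0.4, -0.5]
gripper_width: 0.604
grasp_force: 0.0
```

Call:
apply_moves:
  targets:
    - {"translation": [0.45,-0.045,0],"twist": 0,"hand": 0.6}
    - {"translation": [0.45,-0.045,0],"twist": 0,"hand": 0.6}
    - {"translation": [0.45,-0.045,0],"twist": 0,"hand": 0.6}
    - {"translation": [0.45,-0.045,0],"twist": 0,"hand": 0.6}
    - {"translation": [0.45,-0.045,0],"twist": 0,"hand": 0.6}
    - {"translation": [0.45,-0.045,0],"twist": 0,"hand": 0.6}
    - {"translation": [0.45,-0.045,0],"twist": 0,"hand": 0.6}
    - {"translation": [0.4,-0.045,0],"twist": -0.42,"hand": 0.6}

```text
time: 22.7
tool_pos: [0.447, 0.3324, 0.1061]
tool_rot: [0.0, 0.68, 0.733, 0.001]
contact_force: [0.7, 0.0, 0.1]
gripper_width: 0.599
grasp_force: 0.0
```

```bash
python3 - <<'E'
from h import *
B=(.4,.75,-.4,.4)
look("dome_a",B,"top");look("dome_a",B);look("tape",B,"top",.015);look("injector",B,"top");st()
E
```

```text
top dome_a 0.8 1453 (411, 453, 261, 303) [ 0.5187 -0.3005]
top dome_a 0.7 1532 (101, 145, 301, 343) [0.4422 0.3087]
scene dome_a 0.93 1140 (170, 210, 237, 272) [ 0.5292 -0.3047]
scene dome_a 0.85 743 (395, 427, 151, 178) [0.45  0.309]
top tape 0.78 492 (264, 293, 287, 315) [0.4837 0.0027]
top injector 0.6 729 (161, 204, 262, 282) [0.541  0.1933]
t 23.1 [0.4478 0.329  0.1056] yaw 1.641 F [-0.   0.2  1. ] 0.6
```

Call:
apply_moves:
  targets:
    - {"translation": [0.3,-0.03,0],"twist": 0,"hand": 0.6}
    - {"translation": [0.26,0,0],"twist": 0,"hand": 0.6}
    - {"translation": [0,0,0.2],"twist": 0,"hand": 0.6}
    - {"translation": [0,0,0.25],"twist": 0,"hand": 0.6}
    - {"translation": [0,0,0.2],"twist": 0,"hand": 0.6}
    - {"translation": [0,0,0.1],"twist": 0,"hand": 0.6}
    - {"translation": [-0.12,0,0],"twist": 0,"hand": 0.6}
    - {"translation": [-0.16,0,0],"twist": 0,"hand": 0.6}

```text
time: 23.9
tool_pos: [0.4433, 0.357, 0.0315]
tool_rot: [0.0, 0.681, 0.732, 0.0]
contact_force: [-0.0, -0.1, 0.4]
gripper_width: 0.598
grasp_force: 0.1
```

Call:
apply_moves:
  targets:
    - {"translation": [-0.2,0,0],"twist": 0,"hand": 0.6}
    - {"translation": [-0.25,0,0],"twist": 0,"hand": 0.6}
    - {"translation": [-0.25,0,0],"twist": 0,"hand": 0.6}
    - {"translation": [-0.25,0,0],"twist": 0,"hand": 0.6}
    - {"translation": [-0.2,0,0],"twist": 0,"hand": 0.6}
    - {"translation": [-0.16,0,0],"twist": 0,"hand": 0.6}
    - {"translation": [-0.12,0,0],"twist": 0,"hand": 0.6}
    - {"translation": [-0.08,0,0],"twist": 0,"hand": 0.6}

```text
time: 24.7
tool_pos: [0.4545, 0.2063, 0.0322]
tool_rot: [0.0, 0.682, 0.732, 0.001]
contact_force: [-0.2, 3.6, 2.3]
gripper_width: 0.598
grasp_force: 1.3
```

```bash
python3 - <<'E'
from h import *
B=(.4,.75,-.2,.4)
look("dome_a",B,"top");look("dome_a",B);st()
E
```

```text
top dome_a 0.65 1451 (178, 219, 293, 336) [0.4573 0.1589]
scene dome_a 0.92 796 (346, 378, 168, 197) [0.4631 0.1568]
t 24.9 [0.4536 0.207  0.031 ] yaw 1.643 F [0.2 0.4 0.6] 0.6
```

Call:
apply_moves:
  targets:
    - {"translation": [-0.06,0,0],"twist": 0,"hand": 0.6}
    - {"translation": [-0.06,-0.044,0],"twist": -1,"hand": 0.6}
    - {"translation": [-0.06,-0.044,0],"twist": -1,"hand": 0.6}
    - {"translation": [-0.06,-0.044,0],"twist": -1,"hand": 0.6}
    - {"translation": [-0.06,-0.044,0],"twist": -1,"hand": 0.6}
    - {"translation": [-0.06,-0.044,0],"twist": -1,"hand": 0.6}
    - {"translation": [-0.06,-0.044,0],"twist": -1,"hand": 0.6}
    - {"translation": [-0.06,-0.044,0],"twist": -1,"hand": 0.6}

```text
time: 25.7
tool_pos: [0.4401, 0.1521, 0.0306]
tool_rot: [-0.001, 0.387, 0.922, -0.0]
contact_force: [-1.3, 2.1, 1.3]
gripper_width: 0.6
grasp_force: 1.3
```

Call:
apply_moves:
  targets:
    - {"translation": [-0.06,-0.044,0],"twist": -1,"hand": 0.6}
    - {"translation": [-0.06,-0.044,0],"twist": -1,"hand": 0.6}
    - {"translation": [-0.08,0,0],"twist": 0,"hand": 0.6}

```text
time: 26.0
tool_pos: [0.4491, 0.1329, 0.0304]
tool_rot: [-0.001, 0.295, 0.956, -0.0]
contact_force: [-3.3, 1.3, 1.7]
gripper_width: 0.601
grasp_force: 1.9
```

```bash
python3 - <<'E'
from h import *
B=(.4,.75,-.2,.4)
look("dome_a",B,"top");look("dome_a",B);st()
E
```

```text
top dome_a 0.91 847 (218, 248, 279, 322) [0.4846 0.0916]
scene dome_a 0.6 796 (333, 365, 180, 209) [0.4913 0.1052]
t 26.2 [0.4505 0.1327 0.0307] yaw 2.542 F [-0.7 -0.2 -0.1] 0.6
```

Call:
apply_moves:
  targets:
    - {"translation": [-0.12,0,0],"twist": 0,"hand": 0.6}
    - {"translation": [-0.16,0,0],"twist": 0,"hand": 0.6}
    - {"translation": [-0.16,0,0],"twist": 0,"hand": 0.6}
    - {"translation": [-0.14,0,0],"twist": 0,"hand": 0.6}
    - {"translation": [-0.1,0,0],"twist": 0,"hand": 0.6}
    - {"translation": [-0.08,0,0],"twist": 0,"hand": 0.6}
    - {"translation": [-0.06,0,0],"twist": 0,"hand": 0.6}
    - {"translation": [-0.06,0.044,0],"twist": 1,"hand": 0.6}

```text
time: 27.0
tool_pos: [0.5254, 0.0865, 0.0306]
tool_rot: [-0.0, 0.344, 0.939, -0.0]
contact_force: [-1.2, 1.4, 0.3]
gripper_width: 0.598
grasp_force: 1.0
```

Call:
apply_moves:
  targets:
    - {"translation": [-0.06,0.044,0],"twist": 1,"hand": 0.6}
    - {"translation": [-0.06,0.044,0],"twist": 1,"hand": 0.6}
    - {"translation": [-0.06,0.044,0],"twist": 1,"hand": 0.6}
    - {"translation": [-0.06,0.044,0],"twist": 1,"hand": 0.6}
    - {"translation": [-0.06,0.044,0],"twist": 1,"hand": 0.6}
    - {"translation": [-0.06,0.044,0],"twist": 1,"hand": 0.6}
    - {"translation": [-0.06,0.044,0],"twist": 1,"hand": 0.6}

```text
time: 27.7
tool_pos: [0.5736, 0.0685, 0.0308]
tool_rot: [0.0, 0.645, 0.764, 0.0]
contact_force: [0.6, -0.0, -0.6]
gripper_width: 0.604
grasp_force: 0.6
```

Call:
apply_moves:
  targets:
    - {"translation": [-0.06,0.044,0],"twist": 1,"hand": 0.6}
    - {"translation": [-0.06,0.044,0],"twist": 1,"hand": 0.6}
    - {"translation": [-0.06,0.044,0],"twist": 1,"hand": 0.6}
    - {"translation": [-0.06,0.044,0],"twist": 1,"hand": 0.6}
    - {"translation": [-0.06,0.044,0],"twist": 1,"hand": 0.6}
    - {"translation": [-0.06,0.044,0],"twist": 1,"hand": 0.6}
    - {"translation": [-0.06,0.036,0],"twist": 0.8,"hand": 0.6}
    - {"translation": [-0.08,0,0],"twist": 0,"hand": 0.6}

```text
time: 28.5
tool_pos: [0.594, 0.0169, 0.0311]
tool_rot: [0.0, 0.862, 0.507, 0.001]
contact_force: [0.5, 1.8, -0.4]
gripper_width: 0.598
grasp_force: 0.8
```

```bash
python3 - <<'E'
from h import *
B=(.4,.75,-.2,.2)
look("dome_a",B,"top");look("dome_a",B);st()
E
```

```text
top dome_a 0.58 734 (270, 311, 238, 278) [ 0.5682 -0.0209]
scene dome_a 0.73 903 (297, 329, 216, 248) [ 0.5755 -0.0312]
t 28.7 [0.5929 0.017  0.0308] yaw 1.064 F [ 0.5 -0.1 -0.2] 0.6
```

Call:
apply_moves:
  targets:
    - {"translation": [-0.12,0,0],"twist": 0,"hand": 0.6}
    - {"translation": [-0.18,0,0],"twist": 0,"hand": 0.6}
    - {"translation": [-0.2,0,0],"twist": 0,"hand": 0.6}
    - {"translation": [-0.2,0,0],"twist": 0,"hand": 0.6}
    - {"translation": [-0.16,0,0],"twist": 0,"hand": 0.6}
    - {"translation": [-0.12,0,0],"twist": 0,"hand": 0.6}
    - {"translation": [-0.08,0,0],"twist": 0,"hand": 0.6}
    - {"translation": [-0.06,-0.044,0],"twist": -1,"hand": 0.6}

```text
time: 29.5
tool_pos: [0.5346, -0.0795, 0.0309]
tool_rot: [0.0, 0.835, 0.55, 0.0]
contact_force: [1.4, 1.3, 1.3]
gripper_width: 0.597
grasp_force: 0.8
```

Call:
apply_moves:
  targets:
    - {"translation": [-0.06,-0.044,0],"twist": -1,"hand": 0.6}
    - {"translation": [-0.06,-0.044,0],"twist": -1,"hand": 0.6}
    - {"translation": [-0.06,-0.044,0],"twist": -1,"hand": 0.6}
    - {"translation": [-0.06,-0.044,0],"twist": -1,"hand": 0.6}
    - {"translation": [-0.06,-0.018,0],"twist": -0.4,"hand": 0.6}
    - {"translation": [-0.08,0,0],"twist": 0,"hand": 0.6}
    - {"translation": [-0.1,0,0],"twist": 0,"hand": 0.6}
    - {"translation": [-0.06,0,0],"twist": 0,"hand": 0.6}

```text
time: 30.3
tool_pos: [0.5106, -0.1281, 0.0307]
tool_rot: [-0.0, 0.696, 0.718, -0.0]
contact_force: [0.4, 2.6, 1.2]
gripper_width: 0.599
grasp_force: 1.5
```

```bash
python3 - <<'E'
from h import *
B=(.4,.75,-.4,.1)
look("dome_a",B);look("dome_a",B);st()
E
```

```text
scene dome_a 0.82 1040 (226, 263, 218, 251) [ 0.5189 -0.1757]
scene dome_a 0.55 1088 (171, 210, 237, 271) [ 0.5282 -0.3033]
scene dome_a 0.93 987 (227, 263, 218, 250) [ 0.5178 -0.1741]
scene dome_a 0.83 1053 (171, 210, 238, 270) [ 0.5282 -0.3033]
t 30.5 [ 0.5105 -0.1276  0.0305] yaw 1.602 F [0.7 0.9 0.2] 0.6
```

Call:
apply_moves:
  targets:
    - {"translation": [-0.1,0,0],"twist": 0,"hand": 0.6}
    - {"translation": [-0.1,0,0],"twist": 0,"hand": 0.6}
    - {"translation": [-0.05,0,0],"twist": 0,"hand": 0.6}
    - {"translation": [0,0,0],"twist": 0,"hand": 0.6}
    - {"translation": [0.25,0,0],"twist": 0,"hand": 0.6}
    - {"translation": [0.2,0,-0.4],"twist": 0,"hand": 0.6}
    - {"translation": [0.3,0,-0.4],"twist": 0,"hand": 0.6}
    - {"translation": [0.45,0,0],"twist": 0,"hand": 0.6}

```text
time: 31.3
tool_pos: [0.5122, -0.0333, 0.1178]
tool_rot: [0.006, 0.697, 0.717, 0.003]
contact_force: [1.7, 0.6, 0.8]
gripper_width: 0.598
grasp_force: 0.0
```

Call:
apply_moves:
  targets:
    - {"translation": [0.45,0,0],"twist": 0,"hand": 0.6}
    - {"translation": [0.45,0,0],"twist": 0,"hand": 0.6}
    - {"translation": [0.45,0,0],"twist": 0,"hand": 0.6}
    - {"translation": [0,0,0],"twist": 0,"hand": 0.6}

```text
time: 31.7
tool_pos: [0.5028, 0.1069, 0.1111]
tool_rot: [-0.0, 0.694, 0.72, 0.001]
contact_force: [-0.3, 0.4, -0.2]
gripper_width: 0.602
grasp_force: 0.0
```

```bash
python3 - <<'E'
from h import *
B=(.4,.75,-.4,-.1)
for n in("top","scene"):
    for q in("dome_a","fish_a"): f=look(q,B,n)
    if n=="top": g=f
cv2.imwrite("pics/d.png",np.hstack([cv2.resize(g[180:330,330:480],(400,400)),cv2.resize(f[200:340,140:300],(400,400))])[:,:,::-1]);st()
print([ (q,[np.round(r["point"],3).tolist() for r in recognise("scene",q)[:1]]) for q in("tape","injector","driver","carton")])
E
```

```text
top dome_a 0.85 1397 (360, 400, 265, 307) [ 0.5116 -0.1971]
top dome_a 0.8 1485 (411, 453, 261, 303) [ 0.5187 -0.3005]
top dome_a 0.7 6731 (346, 468, 198, 316) [ 0.569  -0.2524]
top fish_a 0.68 1390 (354, 396, 213, 255) [ 0.6158 -0.1897]
top fish_a 0.63 1428 (407, 449, 210, 251) [ 0.6225 -0.2968]
scene dome_a 0.97 1094 (172, 210, 237, 271) [ 0.5286 -0.3023]
scene dome_a 0.56 964 (217, 253, 222, 254) [ 0.5208 -0.199 ]
scene fish_a 0.78 1250 (186, 227, 269, 305) [ 0.6335 -0.2994]
scene fish_a 0.59 1142 (235, 273, 252, 287) [ 0.6283 -0.1937]
t 32.1 [0.5035 0.1016 0.1107] yaw 1.601 F [ 0.1 -0.1 -0.6] 0.59
[('tape', [[0.493, -0.002, 0.016]]), ('injector', [[0.556, 0.195, 0.032]]), ('driver', [[0.553, -0.455, 0.025]]), ('carton', [[0.815, 0.049, 0.061]])]
```

View pics/d.png

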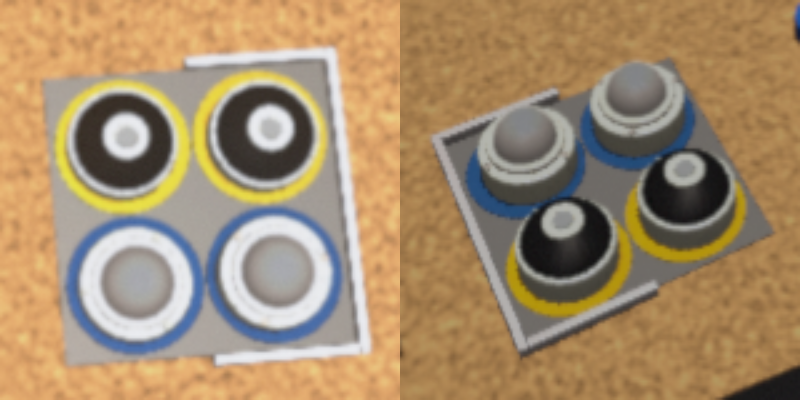

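All four cameras are inside their pads' rims, at about (124,138), (262,135), (137,280) and (273,268) in the left crop. By my estimate each is within about 5 mm of its pad centre. The tape, injector, screwdriver and carton haven't moved, and the arm is clear, so I'm handing in.

```bash
python3 -c "
from plant import *
print(job_done())"
```

```text
the job is handed in; nothing more can be done
None
```

The job is handed in at about 32 s of the 72 s allowed: both domes are on the blue pads and both fisheyes on the yellow, each an estimated 5 mm or less off centre, and the four bystander items measured unmoved; the hand-in returned no verdict.

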